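Sort the full reagent carton from the empty one by weight

TASK

The two small white cartons with the green stripe look the same, but one is full and the other is empty. Lift to feel which is the heavy one, then put the full carton in the blue tray and the empty one in the grey tray. Set each down gently, flat on its underside on the tray's floor, do not drop it.

Things in the scene. Friction and masses are not known exactly. Their poses are not given: they have to be found in the camera images.
- carton_1: One of two identical closed white cartons with a green stripe, 55 x 95 x 45 mm (x, y, z), 95 mm along its y. Origin: centre of underside, z up; grip across x (55 mm). At random one of the two is full (0.36 to 0.52 kg, 3.5 to 5.2 N), the other empty (about 0.05 kg, 0.5 N): it shows only in the weight when lifted, not in looks or name. Lid and contents stay fixed.
- carton_2: One of two identical closed white cartons with a green stripe, 55 x 95 x 45 mm (x, y, z), 95 mm along its y. Origin: centre of underside, z up; grip across x (55 mm). At random one of the two is full (0.36 to 0.52 kg, 3.5 to 5.2 N), the other empty (about 0.05 kg, 0.5 N): it shows only in the weight when lifted, not in looks or name. Lid and contents stay fixed.
- tray_blue: Blue open rectangular tray fixed to the table, 150 x 160 x 35 mm outside (x, y, z), walls and floor 4 mm thick, inside 142 x 152 mm, 31 mm deep. Origin: centre of its underside; z up, y along the 160 mm side. The full (heavy) carton goes here.
- tray_grey: Grey open rectangular tray fixed to the table, 150 x 160 x 35 mm outside (x, y, z), walls and floor 4 mm thick, inside 142 x 152 mm, 31 mm deep. Origin: centre of its underside; z up, y along the 160 mm side. The empty (light) carton goes here.

How it is judged:
By the outcome, as a careful person would: the job done as asked, in the order asked, and still so for the second after the job is handed in, with the robot touching nothing.
It also fails if it takes over 53 s, if anything falls off the work surface, if the arm or the gripper's body presses on something with over 40 N, if the wrist force passes 120 N, or if a joint passes its speed limit or range.

ROBOT

A 6-joint arm with a two-finger parallel gripper is mounted at the origin on a cart in front of the work surface, level with it; the furniture and walls round the work are solid. World frame = base frame: x ahead of the robot, y to its left, z up, the work surface at z = 0. Lengths are in m, angles in rad, forces in N, time in s.
With the tool pointing down it reaches from about 0.325 to 1 m from the base axis. Payload 5.1 kg.
Tool frame: the origin (TCP) lies at the very end of the fingers, on their centre line; the grasp point (between the pads) lies 19 mm behind it (manip.grip_depth is the distance from the TCP to the grasp point, in m); z points along the fingers, y is the line along which they close (so a half turn about z gives the same grasp; the last joint's range is limited). The gripper opens to 85 mm and grips with 20 to 120 N. Pads are 22 mm wide; open, the fingers measure 114 mm over their backs; the gripper's body (76 mm by 85 mm) begins 54 mm behind the grasp point. The pads swing forward as they close: fully open they stand 13 mm farther back than shut.
Start: joints at [-1.378, 0.124, 1.65, -0, 1.367, -0.083], TCP at [0.177, -0.625, 0.195] pointing down, gripper open.
Joint ranges: [-2.61, 2.61], [-1.02, 2.33], [0.03, 2.71], [-1.35, 4.49], [0.32, 2.68], [-2.91, 2.91]. Speed limits (rad/s): [2.57, 2.57, 3.14, 3.14, 3.14, 3.14].

INTERFACE

Orientations are given as a unit quaternion [x, y, z, w].
In Python, from station import manip gives the robot as it stands.
- The arm moves only by the tool jog_arm, never from a script. Its argument "plan" is a list of rows, each a list of 7 numbers: the closure, from 0 (fully open) to 1 (shut), then the shift along the tool's x, y, z in units of 0.12 m (1.0 is 0.12 m), then the turn, a rotation vector about the tool's x, y, z in units of 30 degrees (1.0 is 30 degrees). In form: [[grip, dx, dy, dz, wx, wy, wz], ...]. A call has 1 to 8 rows; each row is the pose to reach, as a shift and turn from the pose commanded when the call began, along the tool's axes at that moment; what a row does not reach only later rows make up. A row lasts 1/8 s, in which the tool goes at most 62.5 mm and 10.7 degrees, less where a joint would pass 70% of its speed; a pose out of reach is approached as far as the arm can. A call with a number of a shift or a turn outside -1 to 1 is refused whole. A call with a gripper value outside its range is refused whole. The fingers move at their own pace and stop on an object; "squeeze" is the grip in N (left out, the last holds). Time passes only in rows, so rows that repeat a pose let the fingers close. It gives the time, the measured TCP pose, the force, the opening and the grip force at its end, in the units of the state.
- manip.state(): the state, without advancing time (a new reading comes with each control period).
- manip.read_camera(name): name is "side" or "top"; returns the picture (420x560x3 uint8, red, green, blue); there is no depth.
- manip.calibration(name): a dict with "intrinsics" (3x3 intrinsics, pixels), "dist" ([k1, k2, p1, p2, k3] as OpenCV has them; the pictures are not rectified), "rvec" (rotation vector, rad) and "tvec" (3), from world to camera coordinates, as OpenCV has them. Camera axes: x right, y down, z forward; pixel columns grow to the right and rows downward; lengths in m; the calibration is good to about 2 mm. A picture is of the moment at which its call begins. calibration takes no time and is no camera call.
- manip.close_job(): hands the job in; it is judged then, once.
The state is a dict: "clock": time; "joint_pos": joint angles; "joint_vel": joint speeds; "tau": joint torques, N m; "eef_pos": TCP position; "tcp_rot": TCP orientation; "force": force on the tool from outside, world axes, zero at the start; "torque": the same for the moment, N m; "finger_gap": finger opening in m; "grasp_force": force on a finger pad.
Only numpy, scipy, OpenCV 4.12 (cv2) and the standard library are available. Lean on these libraries where they do the work, as an engineer would, in place of code of your own. Each camera call takes 0.05 s, during which the arm holds its last target. There are 200 camera calls.

## Working session

There is one attempt and no reset: what is moved stays moved. The work goes in short steps, Python scripts to look and compute and a tool call to move; the robot and the scene stay as the last step left them, time stands still between calls to the robot, and variables do not carry over. Pictures are saved under pics/ and viewed, at most 10 in all, crops included, and the job is handed in when it is done.

Besides the shell and the picture viewer there is one more tool, called after "Call:" as name(argument=value, ...), one argument or row to a line, values as JSON. jog_arm: Moves the arm, as the interface text tells. Its arguments: {"type":"object","properties":{"plan":{"type":"array"},"squeeze":{"type":"number"}},"required":["plan"]}

```bash
mkdir -p pics; python3 - <<'E'
from station import manip
import cv2
for n in("top","side"):
    cv2.imwrite(f"pics/{n}0.png",manip.read_camera(n)[:,:,::-1])
s=manip.state();print(s)
E
```

```text
{'clock': 0.1, 'joint_pos': array([-1.37761314e+00,  1.24457329e-01,  1.65158104e+00,  1.52696807e-05,
        1.36749975e+00, -8.25808841e-02]), 'joint_vel': array([-0.00047139, -0.00232617, -0.00252008, -0.00047207, -0.00045052,
       -0.00136849]), 'tau': array([ 2.15464461e-04, -4.24933183e+01, -3.66652071e+01, -1.37213638e-04,
        3.96415169e-03, -5.91946844e-06]), 'eef_pos': array([ 0.17684852, -0.62481371,  0.19363895]), 'tcp_rot': array([ 9.90509067e-01,  1.37443960e-01, -4.63011288e-05, -9.71658638e-04]), 'force': array([ 0.31682171, -0.42855545,  0.40241611]), 'torque': array([-0.01323274, -0.02020583, -0.02487929]), 'grasp_force': 0.0, 'finger_gap': 0.08544344106818731}
```

View pics/top0.png

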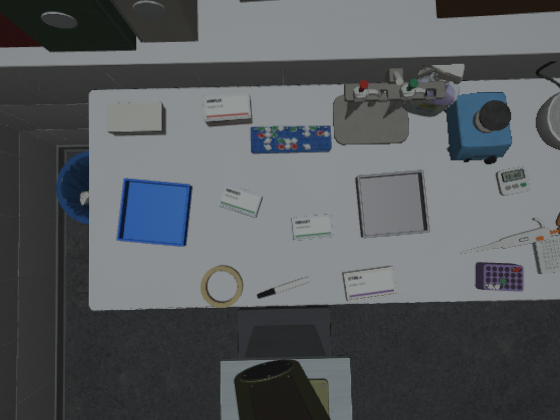

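View pics/side0.png

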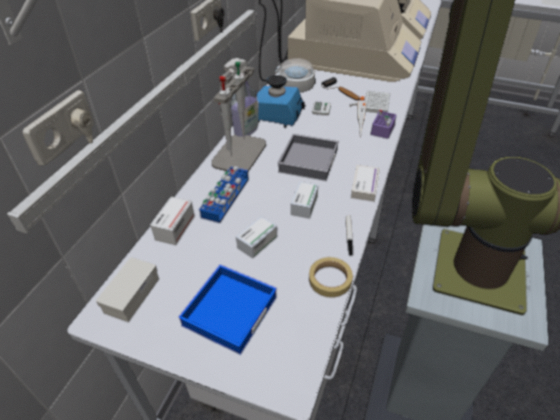

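The top view shows cartons near (240,202) and (312,227), the blue tray at (155,212) and the grey tray at (393,204). I'll enlarge the view to get the corners.

```bash
cat > h.py <<'E'
import cv2, numpy as np
from station import manip
def world(px,z,n="top"):
    c=manip.calibration(n);K=np.array(c["intrinsics"]);R=cv2.Rodrigues(np.array(c["rvec"],float))[0];t=np.array(c["tvec"],float).ravel()
    u=cv2.undistortPoints(np.array(px,float).reshape(-1,1,2),K,np.array(c["dist"],float)).reshape(-1,2)
    d=np.c_[u,np.ones(len(u))]@R; o=-R.T@t
    return o+d*((z-o[2])/d[:,2])[:,None]
E
python3 - <<'E'
import cv2,numpy as np
from h import *
im=cv2.imread("pics/top0.png")
a=cv2.resize(im[180:250,212:342],None,fx=6,fy=6,interpolation=cv2.INTER_CUBIC)
cv2.imwrite("pics/crop.png",a)
print(world([[240,202],[312,227],[155,212],[393,204]],0.045))
for n,m in (("blue",(im[:,:,0]>120)&(im[:,:,2]<90)),):
    r=m[170:255,110:200].astype(np.uint8);p=np.argwhere(r)[:,::-1]+[110,170]
    b=cv2.minAreaRect(p.astype(np.float32));print(b,world(cv2.boxPoints(b),0.035).round(4).tolist())
g=im[165:242,350:436].astype(int).mean(2);r=(g<150).astype(np.uint8)
p=np.argwhere(r)[:,::-1]+[350,165];b=cv2.minAreaRect(p.astype(np.float32));print(b,world(cv2.boxPoints(b),0.035).round(4).tolist())
E
```

```text
[[ 0.53373633  0.09619912  0.045     ]
 [ 0.46941111 -0.07527153  0.045     ]
 [ 0.51465557  0.30046801  0.045     ]
 [ 0.51989575 -0.27126032  0.045     ]]
((152.73973083496094, 211.97262573242188), (66.68421173095703, 63.334293365478516), 6.009006023406982) [[0.45, 0.3968, 0.035], [0.6023, 0.3802, 0.035], [0.5814, 0.2196, 0.035], [0.4292, 0.2375, 0.035]]
((392.5, 203.0), (76.0, 85.0), 90.0) [[0.6183, -0.1728, 0.035], [0.613, -0.3792, 0.035], [0.4287, -0.3711, 0.035], [0.4336, -0.1667, 0.035]]
```

View pics/crop.png

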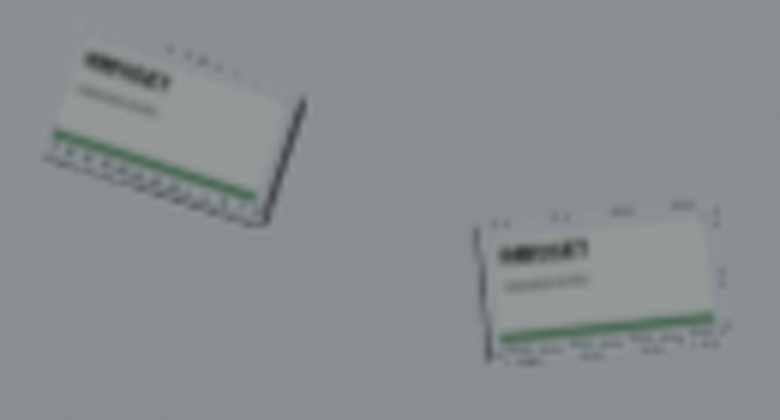

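Carton A's outline in the crop runs about (45,155), (265,225), (305,97), (85,35). Carton B's runs about (480,225), (710,208), (727,335), (490,358). I'll check these with projected models.

```bash
cat >> h.py <<'E'
def proj(P,n):
    c=manip.calibration(n)
    return cv2.projectPoints(np.array(P,float),np.array(c["rvec"],float),np.array(c["tvec"],float),np.array(c["intrinsics"]),np.array(c["dist"],float))[0].reshape(-1,2)
def box(x,y,yaw,sx,sy,h):
    c,s=np.cos(yaw),np.sin(yaw);q=np.array([[-1,-1],[1,-1],[1,1],[-1,1]])*[sx/2,sy/2]@np.array([[c,s],[-s,c]])+[x,y]
    return np.r_[np.c_[q,np.zeros(4)],np.c_[q,np.full(4,h)]]
E
python3 - <<'E'
import cv2,numpy as np
from h import *
from scipy.spatial import ConvexHull
from scipy.optimize import least_squares
S=6;o=np.array([212,180])
def fit(pts,x0,dims,h,z):
    f=lambda p:(proj(box(*p,*dims,h)[4:] if 0 else box(*p,*dims,h),"top"))
    def r(p):
        b=f(p).astype(np.float32);hu=cv2.convexHull(b)
        return [cv2.pointPolygonTest(hu,(float(a),float(c)),True) for a,c in pts]
    s=least_squares(r,x0,diff_step=1e-3,x_scale=[.01,.01,.1]);print(s.x.round(4),np.round(s.fun,1));return s.x
def edge(c):  # points along edges
    c=np.array(c,float);return np.concatenate([c+(np.roll(c,-1,0)-c)*t for t in(.1,.3,.5,.7,.9)])
A=edge([(45,155),(265,225),(305,97),(85,35)])/S+o
B=edge([(477,227),(712,207),(727,340),(490,360)])/S+o
G=edge([(357,175),(425,171),(428,234),(360,237)])
L=edge([(124,179),(191,186),(185,246),(118,240)])
R=[(fit(A,[.53,.095,-.3],(.055,.095),.045,0),(.055,.095,.045)),(fit(B,[.468,-.075,.07],(.055,.095),.045,0),(.055,.095,.045)),
(fit(G,[.52,-.27,.05],(.15,.16),.035,0),(.15,.16,.035)),(fit(L,[.515,.3,-.1],(.15,.16),.035,0),(.15,.16,.035))]
out=[]
for n,x0,y0,w,h,k in(("top",110,165,330,90,2.4),("side",175,130,180,220,2.4)):
    im=cv2.imread(f"pics/{n}0.png")[y0:y0+h,x0:x0+w];im=cv2.resize(im,None,fx=k,fy=k,interpolation=cv2.INTER_CUBIC)
    for p,d in R:
        q=((proj(box(*p,*d),n)-[x0,y0]+.5)*k).astype(np.int32)
        cv2.polylines(im,[q[:4]],True,(0,255,255),1);cv2.polylines(im,[q[4:]],True,(0,0,255),1)
    cv2.imwrite(f"pics/ov_{n}.png",im)
E
```

```text
[ 0.5361  0.0945 -0.3212] [0.9 1.2 0.4 1.3 0.8 1.2 0.6 1.2 0.8 1.2 0.7 1.1 0.7 1.1 0.9 1.  0.6 1.1
 1.1 1. ]
[ 0.4689 -0.0764  0.064 ] [0.3 0.5 0.3 0.4 0.3 0.4 0.3 0.4 0.3 0.3 0.3 0.3 0.4 0.2 0.4 0.3 0.4 0.2
 0.4 0.3]
[ 0.5203 -0.2754  0.0189] [ 0.  -0.1 -0.3  0.2 -0.2  0.1 -0.4  0.2 -0.4  0.3 -0.4  0.3 -0.6  0.5
 -0.4  0.4 -0.8  0.6 -0.4  0.4]
[ 0.5141  0.3078 -0.1148] [0.2 1.  0.6 1.2 0.4 1.  0.6 1.1 0.6 0.9 0.6 0.9 0.8 0.9 0.6 0.7 1.  0.9
 0.6 0.6]
```

View pics/ov_top.png

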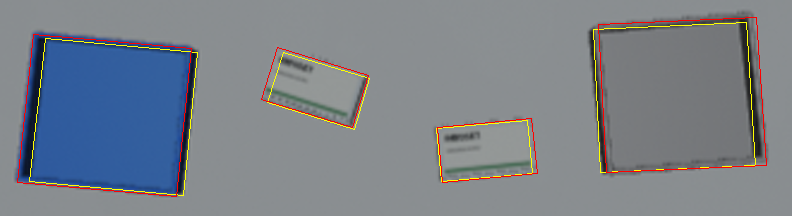

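View pics/ov_side.png

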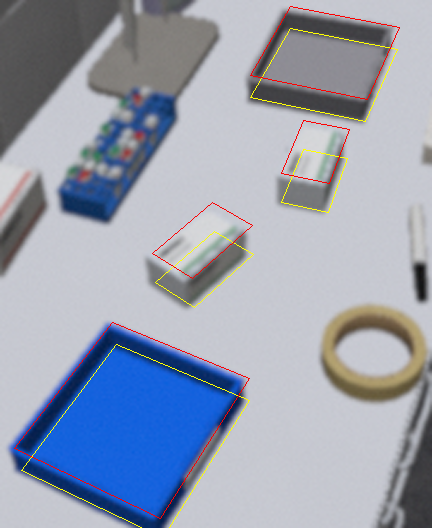

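The top overlay fits well. In the side view the cartons and trays sit 2–5 mm farther in +x, so I'll adjust for that. Next is the move plan.

```bash
cat > plan.py <<'E'
import sys
from h import *
def plan(x,y,z,yaw):   # yaw of object; tool x at yaw+90deg
    s=manip.state();q=s["tcp_rot"];th=2*np.arctan2(q[1],q[0]);p=s["eef_pos"]
    dth=(yaw+np.pi/2-th+np.pi)%(2*np.pi)-np.pi
    d=np.array([x,y])-p[:2];dz=p[2]-z;N=int(np.ceil(max(abs(dth)/np.radians(30),np.hypot(*d)/.135,abs(dz)/.12,.01)))
    print("pos",p.round(4),"yaw",round(th,3),"F",s["force"].round(2),"gap",s["finger_gap"].round(4),"t",s["clock"])
    for i in range(N):
        a=th+dth*i/N;X=np.array([np.cos(a),np.sin(a)]);Y=np.array([np.sin(a),-np.cos(a)])
        print(np.round([X@d/N/.12,Y@d/N/.12,dz/N/.12,0,0,-dth/N/np.radians(30)],3).tolist())
plan(*map(float,sys.argv[1:5]))
E
python3 plan.py .471 -.076 .15 .064
```

```text
Traceback (most recent call last):
  File "plan.py", line 11, in <module>
    plan(*map(float,sys.argv[1:5]))
    ~~~~^^^^^^^^^^^^^^^^^^^^^^^^^^^
  File "plan.py", line 7, in plan
    print("pos",p.round(4),"yaw",round(th,3),"F",s["force"].round(2),"gap",s["finger_gap"].round(4),"t",s["clock"])
                                                                           ^^^^^^^^^^^^^^^^^^^^^
AttributeError: 'float' object has no attribute 'round'
```

```bash
sed -i 's/s\["finger_gap"\].round(4)/s["finger_gap"]/' plan.py
python3 plan.py .471 -.076 .15 .064
```

```text
pos [ 0.1768 -0.6248  0.1936] yaw 0.276 F [ 0.32 -0.43  0.4 ] gap 0.08544344106818731 t 0.1
[0.721, -0.747, 0.073, 0.0, 0.0, -0.519]
[0.895, -0.526, 0.073, 0.0, 0.0, -0.519]
[1.003, -0.266, 0.073, 0.0, 0.0, -0.519]
[1.038, 0.013, 0.073, 0.0, 0.0, -0.519]
[0.996, 0.291, 0.073, 0.0, 0.0, -0.519]
```

Call:
jog_arm(
  plan=[
    [0, 0.36, -0.37, 0.03, 0, 0, -0.26],
    [0, 0.72, -0.75, 0.07, 0, 0, -0.52],
    [0, 0.72, -0.75, 0.07, 0, 0, -0.52],
    [0, 0.72, -0.75, 0.07, 0, 0, -0.52],
  ],
)

```text
clock: 0.6
eef_pos: [0.2356, -0.5154, 0.1865]
tcp_rot: [0.963, 0.271, -0.0, 0.0]
force: [-0.9, 0.3, 0.0]
finger_gap: 0.0851
grasp_force: 0.0
```

Call:
jog_arm(
  plan=[
    [0, 0.45, -0.26, 0.03, 0, 0, -0.26],
    [0, 0.9, -0.53, 0.07, 0, 0, -0.52],
    [0, 0.9, -0.53, 0.07, 0, 0, -0.52],
    [0, 0.9, -0.53, 0.07, 0, 0, -0.52],
  ],
)

```text
clock: 1.1
eef_pos: [0.2946, -0.406, 0.1786]
tcp_rot: [0.917, 0.398, -0.0, 0.001]
force: [-0.0, 0.5, -0.6]
finger_gap: 0.0854
grasp_force: 0.0
```

Call:
jog_arm(
  plan=[
    [0, 0.5, -0.13, 0.03, 0, 0, -0.26],
    [0, 1, -0.27, 0.07, 0, 0, -0.52],
    [0, 1, -0.27, 0.07, 0, 0, -0.52],
    [0, 1, -0.27, 0.07, 0, 0, -0.52],
  ],
)

```text
clock: 1.6
eef_pos: [0.3528, -0.2964, 0.1701]
tcp_rot: [0.855, 0.519, -0.0, 0.001]
force: [0.7, -0.8, 0.6]
finger_gap: 0.0855
grasp_force: 0.0
```

Call:
jog_arm(
  plan=[
    [0, 0.5, 0.01, 0.03, 0, 0, -0.26],
    [0, 1, 0.01, 0.07, 0, 0, -0.52],
    [0, 1, 0.01, 0.07, 0, 0, -0.52],
    [0, 1, 0.01, 0.07, 0, 0, -0.52],
  ],
)

```text
clock: 2.1
eef_pos: [0.409, -0.1905, 0.1615]
tcp_rot: [0.777, 0.63, -0.0, 0.0]
force: [-0.1, -0.5, 0.5]
finger_gap: 0.0851
grasp_force: 0.0
```

Call:
jog_arm(
  plan=[
    [0, 0.5, 0.15, 0.03, 0, 0, -0.26],
    [0, 1, 0.29, 0.07, 0, 0, -0.52],
    [0, 1, 0.29, 0.07, 0, 0, -0.52],
    [0, 1, 0.29, 0.07, 0, 0, -0.52],
  ],
)

```text
clock: 2.6
eef_pos: [0.4676, -0.0803, 0.1529]
tcp_rot: [0.684, 0.729, -0.0, 0.0]
force: [0.6, -0.0, 0.2]
finger_gap: 0.0858
grasp_force: 0.0
```

```bash
python3 plan.py .471 -.076 .012 .064
```

```text
pos [ 0.4676 -0.0803  0.1529] yaw 1.634 F [ 0.65 -0.02  0.2 ] gap 0.08583860967460279 t 2.6
[0.017, 0.015, 0.587, 0.0, 0.0, -0.001]
[0.017, 0.015, 0.587, 0.0, 0.0, -0.001]
```

Call:
jog_arm(
  plan=[
    [0, 0.03, 0.03, 0.3, 0, 0, 0],
    [0, 0.03, 0.03, 0.6, 0, 0, 0],
    [0, 0.03, 0.03, 0.9, 0, 0, 0],
    [0, 0.03, 0.03, 0.9, 0, 0, 0],
  ],
)

```text
clock: 3.1
eef_pos: [0.4679, -0.0761, 0.042]
tcp_rot: [0.685, 0.729, -0.002, -0.003]
force: [0.0, 0.5, 0.1]
finger_gap: 0.0856
grasp_force: 0.0
```

Call:
jog_arm(
  plan=[
    [0, 0, 0, 0.14, 0, 0, 0],
    [0, 0, 0, 0.28, 0, 0, 0],
    [0, 0, 0, 0.28, 0, 0, 0],
    [1, 0, 0, 0.28, 0, 0, 0],
    [1, 0, 0, 0.28, 0, 0, 0],
    [1, 0, 0, 0.28, 0, 0, 0],
    [1, 0, 0, 0.28, 0, 0, 0],
    [1, 0, 0, 0.28, 0, 0, 0],
  ],
  squeeze=40,
)

```text
clock: 4.1
eef_pos: [0.4711, -0.0747, 0.0113]
tcp_rot: [0.683, 0.73, 0.0, 0.0]
force: [-0.5, -0.5, 0.2]
finger_gap: 0.0006
grasp_force: 0.0
```

```bash
python3 - <<'E'
from station import manip
import cv2,numpy as np
a=manip.read_camera("top")[150:260,200:350,::-1];b=manip.read_camera("side")[130:270,200:350,::-1]
a=cv2.resize(a,(600,440),interpolation=cv2.INTER_CUBIC)
b=cv2.resize(b,None,fx=3.1,fy=3.1,interpolation=cv2.INTER_CUBIC)
cv2.imwrite("pics/c1.png",b);cv2.imwrite("pics/c1t.png",a)
s=manip.state();print(s["finger_gap"],s["grasp_force"],s["eef_pos"],s["force"])
E
```

```text
-0.00033538084998364107 0.0 [ 0.47105596 -0.07472036  0.0112777 ] [ 0.52309418 -0.41975627 -0.53303883]
```

View pics/c1.png

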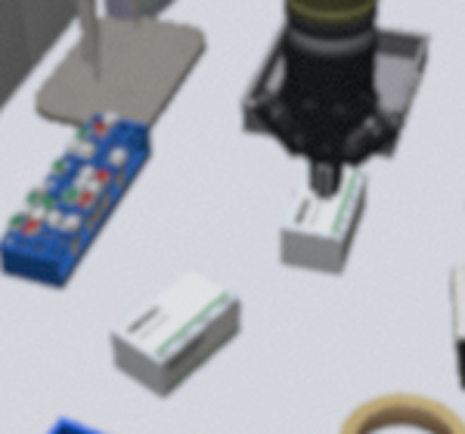

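```bash
python3 - <<'E'
from h import *
s=manip.state()
for z in(.0113,.045,.06,.08):
    P=[[*s["eef_pos"][:2],z]];print(z,proj(P,"side"),proj(P,"top"))
print(world([[304.8,192.9]],.05,"side"),s["joint_pos"],s["clock"],s["tau"])
E
```

```text
0.0113 [[305.04515673 201.73283695]] [[310.82325516 226.56876296]]
0.045 [[305.32317491 192.56773647]] [[311.75062116 226.31948068]]
0.06 [[305.45014547 188.37398395]] [[312.18196912 226.20353315]]
0.08 [[305.62263501 182.6686212 ]] [[312.77604921 226.04384459]]
[[ 0.47027233 -0.06753389  0.05      ]] [-2.69942450e-01 -6.71738817e-02  2.17741160e+00  1.81288313e-05
  1.03125285e+00 -3.36337660e-01] 4.2 [ 7.49321363e-03 -2.80476701e+01 -3.11775076e+01  1.03875307e-04
 -2.55911782e-04  1.13915252e-05]
```

View pics/c1t.png

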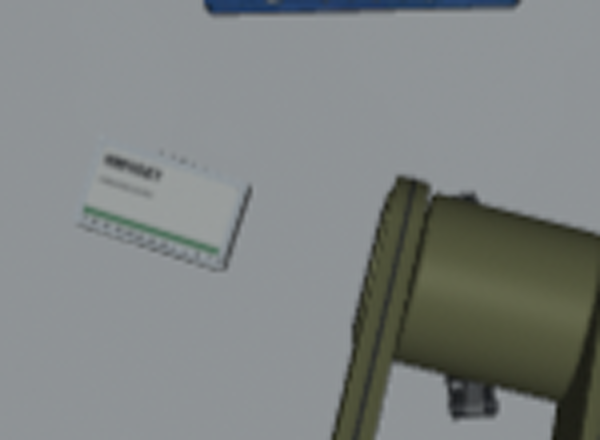

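The fingers closed on nothing. They show in front of the carton's top, with the visible tip at about (305,193), where a TCP at z≈0.045 would project, although the state reports 0.011. I'll raise the arm and check the tip height against the camera.

Call:
jog_arm(
  plan=[
    [1, 0, 0, -0.25, 0, 0, 0],
    [1, 0, 0, -0.5, 0, 0, 0],
    [1, 0, 0, -0.75, 0, 0, 0],
    [1, 0, 0, -0.75, 0, 0, 0],
  ],
)

```text
clock: 4.7
eef_pos: [0.4732, -0.0753, 0.1041]
tcp_rot: [0.683, 0.73, 0.001, 0.003]
force: [-0.3, 0.7, 0.4]
finger_gap: -0.0001
grasp_force: 0.0
```

```bash
python3 - <<'E'
from h import *
s=manip.state();print(s["eef_pos"],s["force"],s["finger_gap"])
im=manip.read_camera("side")[:,:,::-1]
x0,y0,k=250,110,5
a=cv2.resize(im[y0:y0+110,x0:x0+110],None,fx=k,fy=k,interpolation=cv2.INTER_CUBIC)
for dz,c in((0,(0,0,255)),(.034,(0,255,0))):
    p=s["eef_pos"]+[0,0,dz];q=((proj([p],"side")[0]-[x0,y0]+.5)*k).astype(int);print(dz,q)
    cv2.line(a,(int(q[0])+15,int(q[1])),(int(q[0])+50,int(q[1])),c,1)
q=((proj(box(.471,-.076,.064,.055,.095,.045),"side")-[x0,y0]+.5)*k).astype(np.int32)
cv2.polylines(a,[q[4:]],True,(255,0,255),1)
cv2.imwrite("pics/c2.png",a)
E
```

```text
[ 0.47315819 -0.07529728  0.104088  ] [-0.2829014   0.66196357  0.36035151] -8.937148332654664e-05
0 [278 329]
0.034 [279 277]
```

View pics/c2.png

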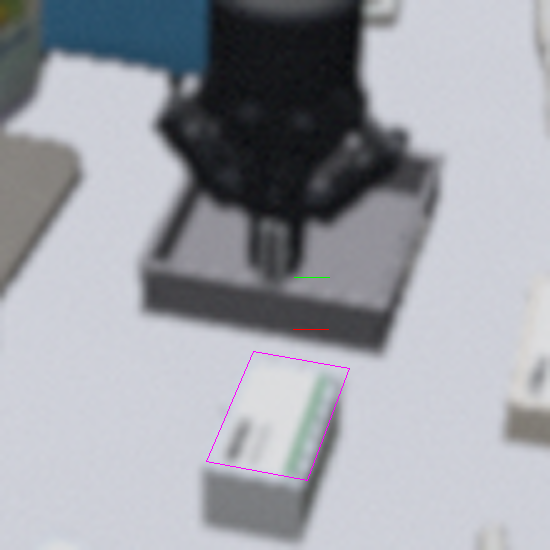

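The tip sits at row ≈278 of the crop. That puts the fingertips about 34 mm above the reported TCP, with x and y agreeing. So I need to command about 34 mm lower and use contact force when placing. I'll open and descend in steps, watching the force.

Call:
jog_arm(
  plan=[
    [0, 0, 0, 0, 0, 0, 0],
    [0, 0, 0, 0, 0, 0, 0],
    [0, 0, 0, 0, 0, 0, 0],
    [0, 0, 0, 0, 0, 0, 0],
    [0, 0, 0, 0.25, 0, 0, 0],
    [0, 0, 0, 0.5, 0, 0, 0],
    [0, 0, 0, 0.75, 0, 0, 0],
    [0, 0, 0, 0.75, 0, 0, 0],
  ],
)

```text
clock: 5.75
eef_pos: [0.4685, -0.074, 0.0087]
tcp_rot: [0.683, 0.73, -0.001, -0.003]
force: [0.3, 0.1, 0.4]
finger_gap: 0.0857
grasp_force: 0.0
```

Call:
jog_arm(
  plan=[
    [0, 0, 0, 0.07, 0, 0, 0],
    [0, 0, 0, 0.14, 0, 0, 0],
    [0, 0, 0, 0.14, 0, 0, 0],
  ],
)

```text
clock: 6.12
eef_pos: [0.4709, -0.0747, -0.0057]
tcp_rot: [0.683, 0.73, -0.0, -0.0]
force: [0.1, -0.1, 0.6]
finger_gap: 0.0851
grasp_force: 0.0
```

Call:
jog_arm(
  plan=[
    [0, 0, 0, 0.06, 0, 0, 0],
    [0, 0, 0, 0.12, 0, 0, 0],
    [0, 0, 0, 0.12, 0, 0, 0],
  ],
)

```text
clock: 6.5
eef_pos: [0.4702, -0.0745, -0.0209]
tcp_rot: [0.683, 0.73, -0.0, -0.001]
force: [-0.5, 0.1, 0.2]
finger_gap: 0.0853
grasp_force: 0.0
```

No contact, so the offset holds. Now close.

Call:
jog_arm(
  plan=[
    [1, 0, 0, 0, 0, 0, 0],
    [1, 0, 0, 0, 0, 0, 0],
    [1, 0, 0, 0, 0, 0, 0],
    [1, 0, 0, 0, 0, 0, 0],
    [1, 0, 0, 0, 0, 0, 0],
  ],
  squeeze=40,
)

```text
clock: 7.12
eef_pos: [0.4715, -0.0748, -0.0196]
tcp_rot: [0.683, 0.73, 0.0, 0.0]
force: [1.0, -0.1, 1.5]
finger_gap: 0.0543
grasp_force: 45.1
```

Call:
jog_arm(
  plan=[
    [1, 0, 0, -0.15, 0, 0, 0],
    [1, 0, 0, -0.4, 0, 0, 0],
    [1, 0, 0, -0.7, 0, 0, 0],
    [1, 0, 0, -0.9, 0, 0, 0],
    [1, 0, 0, -0.9, 0, 0, 0],
    [1, 0, 0, -0.9, 0, 0, 0],
    [1, 0, 0, -0.9, 0, 0, 0],
  ],
)

```text
clock: 8.0
eef_pos: [0.4694, -0.0743, 0.0857]
tcp_rot: [0.683, 0.73, -0.001, -0.002]
force: [0.7, -1.1, -4.2]
finger_gap: 0.0541
grasp_force: 44.7
```

```bash
python3 plan.py .523 -.274 .088 .04; echo; python3 plan.py .518 .307 .088 -.115
```

```text
pos [ 0.4694 -0.0743  0.0857] yaw 1.637 F [ 0.69 -1.14 -4.23] gap 0.0541169547014373 t 8.0
[-0.845, 0.168, -0.01, 0.0, 0.0, 0.025]
[-0.843, 0.179, -0.01, 0.0, 0.0, 0.025]

pos [ 0.4694 -0.0743  0.0857] yaw 1.637 F [ 0.69 -1.14 -4.23] gap 0.0541169547014373 t 8.0
[1.048, 0.205, -0.006, 0.0, 0.0, 0.115]
[1.058, 0.141, -0.006, 0.0, 0.0, 0.115]
[1.065, 0.077, -0.006, 0.0, 0.0, 0.115]
```

About −4.2 N: carton B is the full one, so it goes to the blue tray.

Call:
jog_arm(
  plan=[
    [1, 0.25, 0.05, 0, 0, 0, 0.03],
    [1, 0.6, 0.12, 0, 0, 0, 0.07],
    [1, 1, 0.2, 0, 0, 0, 0.12],
    [1, 1, 0.2, 0, 0, 0, 0.12],
  ],
)

```text
clock: 8.5
eef_pos: [0.4862, 0.0492, 0.0867]
tcp_rot: [0.704, 0.71, -0.001, -0.001]
force: [-0.2, -0.9, -4.6]
finger_gap: 0.0542
grasp_force: 44.5
```

Call:
jog_arm(
  plan=[
    [1, 0.3, 0.04, 0, 0, 0, 0.03],
    [1, 0.65, 0.09, 0, 0, 0, 0.07],
    [1, 1, 0.14, 0, 0, 0, 0.12],
    [1, 1, 0.14, 0, 0, 0, 0.12],
  ],
)

```text
clock: 9.0
eef_pos: [0.503, 0.168, 0.087]
tcp_rot: [0.727, 0.687, -0.001, -0.0]
force: [-0.1, -0.3, -4.9]
finger_gap: 0.0543
grasp_force: 44.3
```

Call:
jog_arm(
  plan=[
    [1, 0.4, 0.03, 0, 0, 0, 0.04],
    [1, 0.75, 0.06, 0, 0, 0, 0.08],
    [1, 1, 0.08, 0, 0, 0, 0.12],
    [1, 1, 0.08, 0, 0, 0, 0.12],
    [1, 1, 0.08, 0, 0, 0, 0.12],
  ],
)

```text
clock: 9.62
eef_pos: [0.5197, 0.2844, 0.087]
tcp_rot: [0.749, 0.662, -0.001, 0.0]
force: [-0.7, 0.5, -4.7]
finger_gap: 0.0544
grasp_force: 44.8
```

```bash
python3 plan.py .518 .307 -.0165 -.115
```

```text
pos [0.5197 0.2844 0.087 ] yaw 1.448 F [-0.72  0.46 -4.69] gap 0.054364323441031204 t 9.625
[0.185, -0.037, 0.862, 0.0, 0.0, -0.015]
```

Call:
jog_arm(
  plan=[
    [1, 0.18, -0.04, 0, 0, 0, 0],
    [1, 0.18, -0.04, 0.2, 0, 0, 0],
    [1, 0.18, -0.04, 0.45, 0, 0, 0],
    [1, 0.18, -0.04, 0.65, 0, 0, 0],
    [1, 0.18, -0.04, 0.75, 0, 0, 0],
    [1, 0.18, -0.04, 0.75, 0, 0, 0],
    [1, 0.18, -0.04, 0.75, 0, 0, 0],
  ],
)

```text
clock: 10.5
eef_pos: [0.519, 0.3084, -0.0006]
tcp_rot: [0.749, 0.663, 0.001, 0.0]
force: [0.4, -0.3, -5.0]
finger_gap: 0.0541
grasp_force: 44.7
```

Call:
jog_arm(
  plan=[
    [1, 0, 0, 0.03, 0, 0, 0],
    [1, 0, 0, 0.06, 0, 0, 0],
    [1, 0, 0, 0.08, 0, 0, 0],
    [1, 0, 0, 0.08, 0, 0, 0],
    [1, 0, 0, 0.08, 0, 0, 0],
  ],
)

```text
clock: 11.12
eef_pos: [0.518, 0.308, -0.0116]
tcp_rot: [0.749, 0.663, 0.0, -0.0]
force: [0.6, 0.0, -5.1]
finger_gap: 0.0543
grasp_force: 44.8
```

Call:
jog_arm(
  plan=[
    [1, 0, 0, 0.01, 0, 0, 0],
    [1, 0, 0, 0.02, 0, 0, 0],
    [1, 0, 0, 0.03, 0, 0, 0],
    [1, 0, 0, 0.03, 0, 0, 0],
  ],
)

```text
clock: 11.62
eef_pos: [0.518, 0.3079, -0.0152]
tcp_rot: [0.749, 0.663, 0.0, 0.0]
force: [-0.6, -0.2, -4.8]
finger_gap: 0.0544
grasp_force: 44.9
```

Call:
jog_arm(
  plan=[
    [1, 0, 0, 0.01, 0, 0, 0],
    [1, 0, 0, 0.01, 0, 0, 0],
    [1, 0, 0, 0.01, 0, 0, 0],
  ],
)

```text
clock: 12.0
eef_pos: [0.5183, 0.3081, -0.0154]
tcp_rot: [0.749, 0.663, 0.0, 0.0]
force: [-3.7, -0.7, 4.5]
finger_gap: 0.0548
grasp_force: 45.9
```

Call:
jog_arm(
  plan=[
    [1, 0, 0, 0.01, 0, 0, 0],
    [1, 0, 0, 0.01, 0, 0, 0],
    [1, 0, 0, 0.01, 0, 0, 0],
  ],
)

```text
clock: 12.38
eef_pos: [0.5183, 0.3081, -0.0154]
tcp_rot: [0.749, 0.663, 0.0, 0.0]
force: [-7.8, -2.9, 12.1]
finger_gap: 0.0543
grasp_force: 46.9
```

It's on the tray floor. Back off the press slightly, open part-way, then rise.

Call:
jog_arm(
  plan=[
    [1, 0, 0, -0.01, 0, 0, 0],
    [0.2, 0, 0, -0.01, 0, 0, 0],
    [0.2, 0, 0, -0.01, 0, 0, 0],
    [0.2, 0, 0, -0.01, 0, 0, 0],
    [0.2, 0, 0, -0.01, 0, 0, 0],
  ],
)

```text
clock: 13.0
eef_pos: [0.518, 0.3079, -0.0165]
tcp_rot: [0.749, 0.663, 0.0, -0.0]
force: [0.2, -0.0, 0.5]
finger_gap: 0.0681
grasp_force: 0.0
```

Call:
jog_arm(
  plan=[
    [0.2, 0, 0, -0.15, 0, 0, 0],
    [0.2, 0, 0, -0.4, 0, 0, 0],
    [0.2, 0, 0, -0.7, 0, 0, 0],
    [0.2, 0, 0, -0.9, 0, 0, 0],
    [0, 0, 0, -0.9, 0, 0, 0],
    [0, 0, 0, -0.9, 0, 0, 0],
  ],
)

```text
clock: 13.75
eef_pos: [0.5175, 0.3077, 0.0911]
tcp_rot: [0.749, 0.663, -0.0, -0.0]
force: [-0.9, 0.0, -0.8]
finger_gap: 0.0852
grasp_force: 0.0
```

```bash
python3 plan.py .54 .095 .09 -.32
python3 - <<'E'
from h import *
cv2.imwrite("pics/top1.png",manip.read_camera("top")[:,:,::-1]);cv2.imwrite("pics/side1.png",manip.read_camera("side")[:,:,::-1])
E
```

```text
pos [0.5175 0.3077 0.0911] yaw 1.449 F [-0.86  0.05 -0.8 ] gap 0.08524733199404008 t 13.75
[-0.868, 0.201, 0.005, 0.0, 0.0, 0.189]
[-0.844, 0.286, 0.005, 0.0, 0.0, 0.189]
```

Call:
jog_arm(
  plan=[
    [0, -0.4, 0.1, 0, 0, 0, 0.1],
    [0, -0.87, 0.2, 0, 0, 0, 0.19],
    [0, -0.87, 0.2, 0, 0, 0, 0.19],
    [0, -0.87, 0.2, 0, 0, 0, 0.19],
  ],
)

```text
clock: 14.35
eef_pos: [0.5285, 0.2012, 0.0906]
tcp_rot: [0.781, 0.624, -0.001, -0.001]
force: [0.5, 0.2, 0.5]
finger_gap: 0.0852
grasp_force: 0.0
```

Call:
jog_arm(
  plan=[
    [0, -0.4, 0.14, 0, 0, 0, 0.1],
    [0, -0.84, 0.29, 0, 0, 0, 0.19],
    [0, -0.84, 0.29, 0, 0, 0, 0.19],
    [0, -0.84, 0.29, 0, 0, 0, 0.19],
  ],
)

```text
clock: 14.85
eef_pos: [0.5407, 0.0964, 0.0913]
tcp_rot: [0.811, 0.585, -0.0, -0.0]
force: [-0.8, -0.6, 0.0]
finger_gap: 0.0855
grasp_force: 0.0
```

```bash
python3 plan.py .54 .095 -.0205 -.32
```

```text
pos [0.5407 0.0964 0.0913] yaw 1.251 F [-0.84 -0.57  0.04] gap 0.08551036033183278 t 14.85
[-0.013, -0.002, 0.931, 0.0, 0.0, -0.0]
```

Call:
jog_arm(
  plan=[
    [0, 0, 0, 0.2, 0, 0, 0],
    [0, 0, 0, 0.4, 0, 0, 0],
    [0, 0, 0, 0.6, 0, 0, 0],
    [0, 0, 0, 0.7, 0, 0, 0],
    [0, 0, 0, 0.7, 0, 0, 0],
  ],
)

```text
clock: 15.48
eef_pos: [0.5399, 0.0964, 0.0067]
tcp_rot: [0.811, 0.586, -0.001, -0.001]
force: [0.3, 0.4, 0.4]
finger_gap: 0.0853
grasp_force: 0.0
```

Call:
jog_arm(
  plan=[
    [0, 0, 0, 0.1, 0, 0, 0],
    [0, 0, 0, 0.2, 0, 0, 0],
    [0, 0, 0, 0.23, 0, 0, 0],
    [0, 0, 0, 0.23, 0, 0, 0],
  ],
)

```text
clock: 15.98
eef_pos: [0.5406, 0.0952, -0.0204]
tcp_rot: [0.811, 0.585, -0.0, -0.0]
force: [-0.1, -0.5, 0.1]
finger_gap: 0.0852
grasp_force: 0.0
```

Call:
jog_arm(
  plan=[
    [1, 0, 0, 0, 0, 0, 0],
    [1, 0, 0, 0, 0, 0, 0],
    [1, 0, 0, 0, 0, 0, 0],
    [1, 0, 0, 0, 0, 0, 0],
    [1, 0, 0, 0, 0, 0, 0],
  ],
  squeeze=40,
)

```text
clock: 16.6
eef_pos: [0.5415, 0.0954, -0.0193]
tcp_rot: [0.811, 0.585, 0.001, 0.0]
force: [0.0, 0.2, 2.4]
finger_gap: 0.0542
grasp_force: 44.1
```

Call:
jog_arm(
  plan=[
    [1, 0, 0, -0.15, 0, 0, 0],
    [1, 0, 0, -0.4, 0, 0, 0],
    [1, 0, 0, -0.7, 0, 0, 0],
    [1, 0, 0, -0.9, 0, 0, 0],
    [1, 0, 0, -0.9, 0, 0, 0],
    [1, 0, 0, -0.9, 0, 0, 0],
    [1, 0, 0, -0.9, 0, 0, 0],
  ],
)

```text
clock: 17.48
eef_pos: [0.5395, 0.0953, 0.0862]
tcp_rot: [0.811, 0.585, -0.001, -0.001]
force: [0.3, 0.2, -0.6]
finger_gap: 0.0539
grasp_force: 43.6
```

```bash
python3 plan.py .523 -.274 .088 .04
```

```text
pos [0.5395 0.0953 0.0862] yaw 1.25 F [ 0.3   0.24 -0.6 ] gap 0.053897858298424424 t 17.475
[-0.988, 0.28, -0.005, 0.0, 0.0, -0.23]
[-1.014, 0.16, -0.005, 0.0, 0.0, -0.23]
[-1.026, 0.037, -0.005, 0.0, 0.0, -0.23]
```

About −0.6 N: this one is empty, so it goes to the grey tray.

Call:
jog_arm(
  plan=[
    [1, -0.4, 0.1, 0, 0, 0, -0.1],
    [1, -0.75, 0.2, 0, 0, 0, -0.18],
    [1, -0.99, 0.28, 0, 0, 0, -0.23],
    [1, -0.99, 0.28, 0, 0, 0, -0.23],
  ],
)

```text
clock: 17.98
eef_pos: [0.5344, -0.0294, 0.0868]
tcp_rot: [0.775, 0.631, -0.001, -0.001]
force: [0.9, 1.0, -0.7]
finger_gap: 0.0542
grasp_force: 43.6
```

Call:
jog_arm(
  plan=[
    [1, -0.4, 0.06, 0, 0, 0, -0.1],
    [1, -0.75, 0.12, 0, 0, 0, -0.18],
    [1, -1, 0.16, 0, 0, 0, -0.23],
    [1, -1, 0.16, 0, 0, 0, -0.23],
  ],
)

```text
clock: 18.48
eef_pos: [0.5298, -0.1498, 0.0872]
tcp_rot: [0.736, 0.677, -0.0, -0.001]
force: [0.2, 0.2, -0.5]
finger_gap: 0.0545
grasp_force: 43.6
```

Call:
jog_arm(
  plan=[
    [1, -0.4, 0.02, 0, 0, 0, -0.1],
    [1, -0.75, 0.03, 0, 0, 0, -0.18],
    [1, -1, 0.04, 0, 0, 0, -0.23],
    [1, -1, 0.04, 0, 0, 0, -0.23],
    [1, -1, 0.04, 0, 0, 0, -0.23],
  ],
)

```text
clock: 19.1
eef_pos: [0.5254, -0.2675, 0.0874]
tcp_rot: [0.693, 0.721, 0.0, -0.001]
force: [0.2, -0.1, -0.6]
finger_gap: 0.0542
grasp_force: 43.6
```

```bash
python3 plan.py .523 -.274 -.0165 .04
```

```text
pos [ 0.5254 -0.2675  0.0874] yaw 1.612 F [ 0.19 -0.13 -0.64] gap 0.05423860452686778 t 19.1
[-0.053, -0.022, 0.866, 0.0, 0.0, 0.002]
```

Call:
jog_arm(
  plan=[
    [1, -0.05, -0.02, 0.1, 0, 0, 0],
    [1, -0.05, -0.02, 0.3, 0, 0, 0],
    [1, -0.05, -0.02, 0.5, 0, 0, 0],
    [1, -0.05, -0.02, 0.65, 0, 0, 0],
    [1, -0.05, -0.02, 0.75, 0, 0, 0],
    [1, -0.05, -0.02, 0.75, 0, 0, 0],
    [1, -0.05, -0.02, 0.75, 0, 0, 0],
  ],
)

```text
clock: 19.98
eef_pos: [0.5238, -0.2759, -0.0011]
tcp_rot: [0.693, 0.721, 0.0, 0.001]
force: [0.6, 0.7, -0.9]
finger_gap: 0.0545
grasp_force: 43.6
```

Call:
jog_arm(
  plan=[
    [1, 0, 0, 0.03, 0, 0, 0],
    [1, 0, 0, 0.06, 0, 0, 0],
    [1, 0, 0, 0.08, 0, 0, 0],
    [1, 0, 0, 0.08, 0, 0, 0],
    [1, 0, 0, 0.08, 0, 0, 0],
  ],
)

```text
clock: 20.6
eef_pos: [0.5232, -0.2755, -0.0116]
tcp_rot: [0.693, 0.721, 0.0, 0.0]
force: [-0.4, -0.6, -0.6]
finger_gap: 0.0543
grasp_force: 43.6
```

Call:
jog_arm(
  plan=[
    [1, 0, 0, 0.01, 0, 0, 0],
    [1, 0, 0, 0.02, 0, 0, 0],
    [1, 0, 0, 0.02, 0, 0, 0],
  ],
)

```text
clock: 20.98
eef_pos: [0.523, -0.2754, -0.0141]
tcp_rot: [0.693, 0.721, 0.0, -0.0]
force: [0.4, -0.5, -1.0]
finger_gap: 0.0543
grasp_force: 43.6
```

Call:
jog_arm(
  plan=[
    [1, 0, 0, 0.01, 0, 0, 0],
    [1, 0, 0, 0.01, 0, 0, 0],
    [1, 0, 0, 0.01, 0, 0, 0],
  ],
)

```text
clock: 21.35
eef_pos: [0.5231, -0.2755, -0.0152]
tcp_rot: [0.693, 0.721, -0.0, -0.0]
force: [0.7, 0.2, -0.3]
finger_gap: 0.0543
grasp_force: 43.7
```

Call:
jog_arm(
  plan=[
    [1, 0, 0, 0.01, 0, 0, 0],
    [1, 0, 0, 0.01, 0, 0, 0],
    [1, 0, 0, 0.01, 0, 0, 0],
  ],
)

```text
clock: 21.72
eef_pos: [0.5232, -0.2755, -0.0154]
tcp_rot: [0.693, 0.721, -0.0, -0.0]
force: [-3.0, 1.5, 5.5]
finger_gap: 0.0544
grasp_force: 44.3
```

Call:
jog_arm(
  plan=[
    [1, 0, 0, 0, 0, 0, 0],
    [0.2, 0, 0, 0, 0, 0, 0],
    [0.2, 0, 0, 0, 0, 0, 0],
    [0.2, 0, 0, 0, 0, 0, 0],
    [0.2, 0, 0, 0, 0, 0, 0],
  ],
)

```text
clock: 22.35
eef_pos: [0.5231, -0.2754, -0.0165]
tcp_rot: [0.693, 0.721, -0.0, -0.0]
force: [-0.9, 0.3, -0.5]
finger_gap: 0.0682
grasp_force: 0.0
```

Call:
jog_arm(
  plan=[
    [0.2, 0, 0, -0.15, 0, 0, 0],
    [0.2, 0, 0, -0.4, 0, 0, 0],
    [0.2, 0, 0, -0.7, 0, 0, 0],
    [0.2, 0, 0, -1, 0, 0, 0],
    [0.2, 0, 0, -1, 0, 0, 0],
    [0.2, 0, 0, -1, 0, 0, 0],
  ],
)

```text
clock: 23.1
eef_pos: [0.523, -0.2754, 0.1039]
tcp_rot: [0.693, 0.721, 0.0, 0.0]
force: [-0.2, -0.1, 0.4]
finger_gap: 0.0683
grasp_force: 0.0
```

Call:
jog_arm(
  plan=[
    [0.2, 0.3, 0, -0.3, 0, 0, 0],
    [0.2, 0.6, 0, -0.6, 0, 0, 0],
    [0.2, 1, 0, -0.8, 0, 0, 0],
    [0.2, 1, 0, -0.8, 0, 0, 0],
    [0.2, 1, 0, -0.8, 0, 0, 0],
    [0.2, 1, 0, -0.8, 0, 0, 0],
  ],
)

```text
clock: 23.85
eef_pos: [0.5174, -0.156, 0.1976]
tcp_rot: [0.693, 0.721, -0.001, -0.002]
force: [0.6, 0.0, -0.2]
finger_gap: 0.0683
grasp_force: 0.0
```

```bash
python3 - <<'E'
from h import *
cv2.imwrite("pics/side2.png",cv2.resize(manip.read_camera("side")[110:360,160:380,::-1],None,fx=2.4,fy=2.4,interpolation=cv2.INTER_CUBIC))
E
```

```text
(no output)
```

View pics/side2.png

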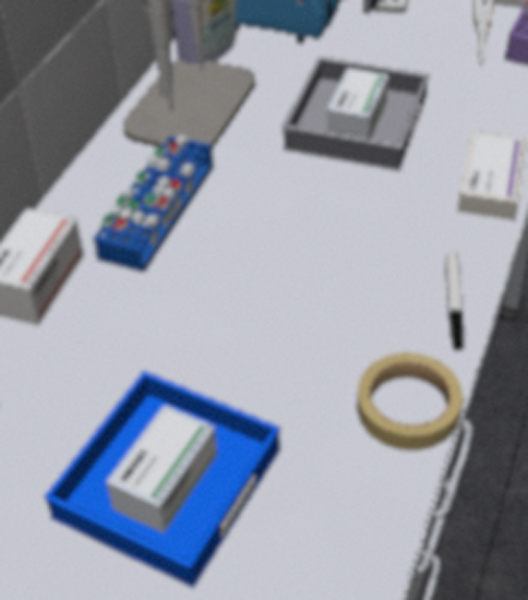

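The picture shows both cartons flat and roughly centred: the full one in the blue tray near (160,465), the empty one in the grey tray near (357,100).

```bash
python3 -c "
from station import manip
print(manip.close_job())"
```

```text
the job is handed in; nothing more can be done
None
```

The full carton (about 4.7 N when lifted) is in the blue tray and the empty one (about 0.6 N) is in the grey tray, both set down flat, and the job was handed in at about 24 s; the first grasp closed on nothing because the fingertips sit about 34 mm above the reported TCP, and the second attempt, corrected for that, held.

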